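# Third hand at the screwdriving station

## Task

First turn the round indexing table anticlockwise by its black knob until its red lug is fully home at the red stop pin. Then take the black housing from the white tray, bring it down on the turntable plate and press its flat, orange-striped end square and centred against the sprung white stop, gently, until the red pointer line stands in the green band (about 10 N), never driving the spring to the end of its travel. Keep it steady there for a few seconds so that a colleague can drive the screws, and finish while still holding it pressed, with the table still home and the loose things around (grey housing, screwdriver, pen, bottle) left where they are.

Things in the scene. Friction and masses are not known exactly. Their poses are not given: they have to be found in the camera images.
- indexer: Fixed base of the indexing table: white square plate 190 x 190 x 16 mm, origin at the centre of its underside on the work surface, z up. With the table home the sprung stop is on its +x side and a part is pressed in its +x direction. A red stop pin (12 mm across, 22 mm tall) stands on its corner at (80, 80) mm.
- rotor (a joint): Angle of the round table about the vertical axis through the centre of the base, rad; grows anticlockwise seen from above. It starts between -1.55 and -1.1 and 0 is home, at its firm end stop (red lug against the red pin). A stiff hinge (about 0.25 N m of friction) that stays where it is left.
- plate_center (a point): Centre of the upper face of the round aluminium plate (184 mm diameter, 14 mm thick; its top is 32 mm above the work surface); axes turn with the plate, +x points to the sprung stop. A thin black line on the plate marks the x axis.
- knob (a point): Middle of the black upright knob on the plate: 18 mm diameter, 28 mm tall (from 18 to 46 mm above the plate, this point at 32 mm), on a 10 mm steel stem. It stands at (-28, -75) mm in the plate's axes and does not spin. Its radius about the table's centre is 80 mm.
- stop (a joint): How far the sprung stop is pushed in, m: 0 at rest, 0.025 at the end of its travel; it slides along the plate's +x. Spring of 0.8 N/mm with no preload, so 10 N is 0.0125. The red crosswise pointer line rides on it above the white guide block; it is over the green band from about 0.008 to 0.017; red band beyond.
- stop_face (a point): Centre of the sprung white stop's face: 50 mm wide, 30 mm tall (3 to 33 mm above the plate, this point 18 mm above it). At rest 26 mm from the table's centre along the plate's +x; moves with the stop. +x points into the stop (pressing direction), z up. The fixed white guide block behind is 35 mm tall, 68 to 90 mm from the centre, 60 mm wide.
- housing: Loose black housing to be held: block 60 (x) x 36 (y) x 40 (z) mm, about 0.14 kg, origin at the centre of the block's underside. Its +x end is flat with an orange stripe across the top edge; a grey connector stub (20 mm wide, 12 mm long) sticks out of the -x end. Grip across the 36 mm. It lies in the tray with the +x end roughly away from the robot.
- housing_face (a point): Centre of the housing's flat +x end, 30 mm ahead of its origin and 20 mm above its underside; axes as the housing's.
- tray: Fixed shallow white tray 160 x 150 mm, outer height 14 mm, walls and floor 4 mm thick; origin at the centre of its underside.
- spare: Loose grey housing with a blue stripe, same size as the black one; not to be used, leave it alone.
- driver: Loose yellow-handled screwdriver, 180 mm long, lying on the mat left of the table; leave it alone.
- pen: Loose blue and white pen, 160 mm long, 10 mm thick, on the right; leave it alone.
- bottle: Loose clear bottle with a blue cap, 56 mm diameter, 140 mm tall, on the far left; leave it alone.
There are look-alikes about, which are no part of the job. Leave any purple or yellow look-alike of the housing alone.

How it is judged:
By the outcome, as a careful person would: the job done as asked, in the order asked, and still so for the second after the job is handed in, while the arm keeps its last pose, push and grip.
It also fails if it takes over 67 s, if anything falls off the work surface, if the arm or the gripper's body presses on something with over 40 N, if the wrist force passes 120 N, or if a joint passes its speed limit or range.

## Robot

A 6-joint arm with a two-finger parallel gripper is mounted at the origin on the work surface. World frame = base frame: x ahead of the robot, y to its left, z up, the work surface at z = 0. Lengths are in m, angles in rad, forces in N, time in s.
With the tool pointing down it reaches from about 0.3 to 0.875 m from the base axis. Payload 6.4 kg.
Tool frame: the origin (TCP) lies at the very end of the fingers, on their centre line; the grasp point (between the pads) lies 19 mm behind it; z points along the fingers, y is the line along which they close (so a half turn about z gives the same grasp; the last joint's range is limited). The gripper opens to 85 mm and grips with 20 to 120 N. Pads are 22 mm wide; open, the fingers measure 114 mm over their backs; the gripper's body (76 mm by 85 mm) begins 54 mm behind the grasp point. The pads swing forward as they close: fully open they stand 13 mm farther back than shut.
Start: joints at [-1.471, 0.181, 1.607, -0, 1.354, -0.206], TCP at [0.173, -0.548, 0.231] pointing down, gripper open.
Joint ranges: [-2.99, 2.99], [-0.89, 2.07], [0.3, 2.58], [-1.14, 4.28], [0, 2.63], [-3.12, 3.12]. Speed limits (rad/s): [2.57, 2.57, 3.01, 3.14, 3.14, 3.14].

## Interface

Orientations are given as a unit quaternion [w, x, y, z].
In Python, from bench import ctrl gives the robot as it stands.
- The arm moves only by the tool jog_arm, never from a script. Its argument "series" is a list that holds one entry, the list of rows, each a list of 7 numbers: the shift along the tool's x, y, z in mm, then the turn, a rotation vector about the tool's x, y, z in rad, then the finger opening in mm, from 0 to 85.4. In form: [[[tx, ty, tz, rx, ry, rz, gripper], ...]]. A call has exactly 10 rows; each row shifts and turns the commanded pose from where the row before left it, along the tool's axes as they then stand; what a row does not reach is not made up. A row lasts 1/10 s, in which the tool goes at most 50 mm and 8.59 degrees, less where a joint would pass 70% of its speed; a pose out of reach is approached as far as the arm can. A call with a gripper value outside its range is refused whole. The fingers move at their own pace and stop on an object; the grip force is fixed at half the most. Time passes only in rows, so rows that do not move let the fingers close, or fill a call up. It gives the time, the measured TCP pose, the force, the opening and the grip force at its end, in the units of the state.
- ctrl.get_obs(): the state, without advancing time (a new reading comes with each control period).
- ctrl.camera(name): name is "scene" or "top" or "wrist"; returns a dict with "frame" (420x560x3 uint8, blue, green, red), "z_map" (420x560 float32, m along the optical axis (not along the pixel's ray), 0 where there is no reading), "fx", "fy", "cx", "cy" (pixels), "xyz" and "rotation" of the camera in the world. Camera axes: x right, y down, z forward; pixel columns grow to the right and rows downward; lengths in m; the calibration is good to about 2 mm. A picture is of the moment at which its call begins.
- ctrl.hand_in(): hands the job in; it is judged then, once.
The state is a dict: "time_s": time; "q": joint angles; "dq": joint speeds; "joint_efforts": joint torques, N m; "eef_pos": TCP position; "eef_rot": TCP orientation; "wrist_force": force on the tool from outside, world axes, zero at the start; "torque": the same for the moment, N m; "opening": opening from 0.0 (shut) to 1.0 (fully open); "grasp_force": force on a finger pad.
Only numpy, scipy, OpenCV 4.12 (cv2) and the standard library are available. Lean on these libraries where they do the work, as an engineer would, in place of code of your own. Each camera call takes 0.05 s, during which the arm holds its last target. There are 200 camera calls.

## Working session

There is one attempt and no reset: what is moved stays moved. The work goes in short steps, Python scripts to look and compute and a tool call to move; the robot and the scene stay as the last step left them, time stands still between calls to the robot, and variables do not carry over. Pictures are saved under pics/ and viewed, at most 10 in all, crops included, and the job is handed in when it is done.

Besides the shell and the picture viewer there is one more tool, called after "Call:" in YAML: its name, and indented under it one key for each argument. jog_arm: Moves the arm, as the interface text tells. Its arguments: {"type":"object","properties":{"series":{"type":"array"}},"required":["series"]}

```bash
mkdir -p pics; ls; python3 - <<'E'
from bench import ctrl
import cv2,numpy as np,pickle
d={}
for n in("top","scene","wrist"):
    c=ctrl.camera(n); d[n]=c
    cv2.imwrite(f"pics/{n}0.png",c["frame"]); print(n,np.round(c["xyz"],3),np.round(c["rotation"],3).tolist(),c["fx"],c["cx"],c["cy"])
pickle.dump(d,open("v0.pkl","wb"))
o=ctrl.get_obs(); print(o)
E
```

```text
pics
top [ 0.451 -0.025  1.044] [0.04, -0.697, 0.714, -0.055] 411.23759700148383 281.641008858012 209.8745188505769
scene [ 1.1   -0.559  0.926] [-0.317, 0.873, 0.348, -0.129] 388.66361291861136 284.52682866966506 208.6335854018564
wrist [ 0.246 -0.524  0.375] [0.122, 0.797, -0.584, -0.091] 291.5967616173262 279.86644548113384 209.63559177201128
{'time_s': 0.15, 'q': array([-1.47127395e+00,  1.81376872e-01,  1.60778015e+00,  7.72981077e-06,
        1.35381683e+00, -2.06325027e-01]), 'dq': array([ 1.62145187e-05, -2.34523906e-03, -3.90912744e-03, -8.71022127e-04,
       -1.06918265e-03, -7.21087265e-04]), 'joint_efforts': array([ 1.52828528e-03, -4.45262396e+01, -3.51690531e+01, -2.05507827e-04,
        5.90150419e-03, -1.45799925e-05]), 'eef_pos': array([ 0.173095  , -0.54787725,  0.23058658]), 'eef_rot': array([-6.89413585e-04,  9.88329832e-01,  1.52327498e-01,  4.06297298e-05]), 'wrist_force': array([ 0.22840632,  0.19189483, -0.25884535]), 'torque': array([ 0.03126124, -0.01299448, -0.02791449]), 'grasp_force': 0.0, 'opening': 1.000947609068439}
```

View pics/top0.png

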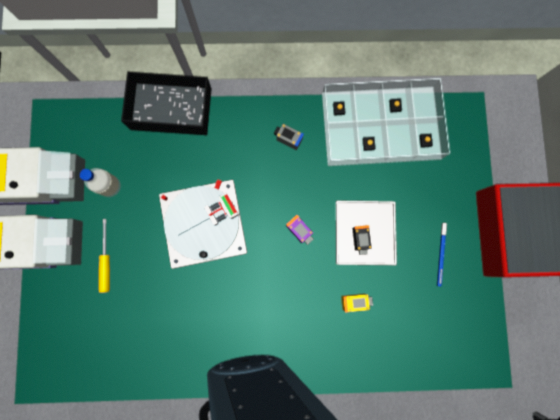

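View pics/scene0.png

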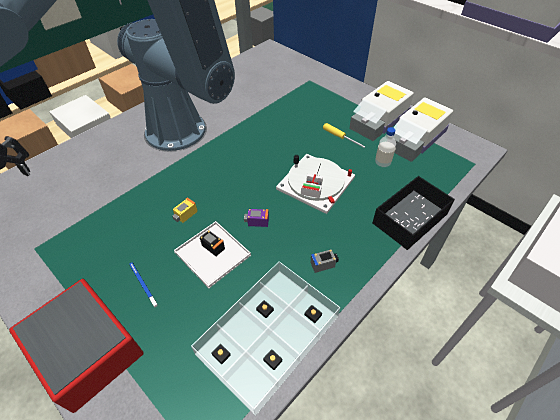

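```bash
cat >h.py <<'E'
import numpy as np,cv2,pickle
from scipy.spatial.transform import Rotation as R
def rot(c):
    q=np.asarray(c["rotation"],float)
    return R.from_quat(q[[1,2,3,0]]).as_matrix() if q.size==4 else q
def rays(c,px):
    px=np.atleast_2d(np.asarray(px,float))
    d=np.c_[(px[:,0]-c["cx"])/c["fx"],(px[:,1]-c["cy"])/c["fy"],np.ones(len(px))]
    return d@rot(c).T
def onz(c,px,z):
    d=rays(c,px); p=np.asarray(c["xyz"]); return p+d*((z-p[2])/d[:,2])[:,None]
def tri(c1,p1,c2,p2):
    A=np.zeros((3,3));b=np.zeros(3)
    for c,p in((c1,p1),(c2,p2)):
        d=rays(c,p)[0];d/=np.linalg.norm(d);M=np.eye(3)-np.outer(d,d);A+=M;b+=M@np.asarray(c["xyz"])
    x=np.linalg.solve(A,b)
    return x
def proj(c,X):
    v=(np.atleast_2d(X)-c["xyz"])@rot(c); return np.c_[v[:,0]/v[:,2]*c["fx"]+c["cx"],v[:,1]/v[:,2]*c["fy"]+c["cy"]]
def blobs(m,amin=4):
    n,l,s,ce=cv2.connectedComponentsWithStats(m.astype(np.uint8))
    return [(ce[i].round(1).tolist(),int(s[i,4]),l==i) for i in range(1,n) if s[i,4]>=amin]
E
python3 - <<'E'
from h import *
d=pickle.load(open("v0.pkl","rb"))
t=d["top"];s=d["scene"]
def hsv(c):return cv2.cvtColor(c["frame"],cv2.COLOR_BGR2HSV)
for n,c,(x0,y0,x1,y1) in(("top",t,(155,175,250,270)),("scene",s,(270,145,360,215))):
    h=hsv(c); m=np.zeros(h.shape[:2],bool); m[y0:y1,x0:x1]=1
    red=((h[...,0]<8)|(h[...,0]>172))&(h[...,1]>130)&(h[...,2]>80)&m
    print(n,"red",[b[:2] for b in blobs(red)]," black",[b[:2] for b in blobs((h[...,2]<50)&m)])
for n,c,(x0,y0,x1,y1) in(("top",t,(336,205,395,262)),("scene",s,(180,225,245,280))):
    h=hsv(c); m=np.zeros(h.shape[:2],bool); m[y0:y1,x0:x1]=1
    org=(h[...,0]>5)&(h[...,0]<22)&(h[...,1]>130)&(h[...,2]>100)&m
    print(n,"orange",[b[:2] for b in blobs(org,2)]," black",[b[:2] for b in blobs((h[...,2]<70)&m)])
h=hsv(t);m=np.zeros(h.shape[:2],np.uint8);m[172:278,150:255]=1
for z,name in((.016,"base"),):
    w=((h[...,1]<90)&(h[...,2]>120)).astype(np.uint8)*m
    k=max(blobs(w),key=lambda b:b[1])[2].astype(np.uint8)
    c=max(cv2.findContours(k,0,cv2.CHAIN_APPROX_NONE)[0],key=cv2.contourArea)[:,0]
    print(name,cv2.minAreaRect((onz(t,c,z)[:,:2]*1000).astype(np.float32)))
a=cv2.resize(t["frame"][170:285,145:260],(400,400),interpolation=cv2.INTER_CUBIC)
b=cv2.resize(t["frame"][195:275,325:405],(400,400),interpolation=cv2.INTER_CUBIC)
cv2.imwrite("pics/crop1.png",np.hstack([a,b]))
E
```

```text
top red [([217.6, 183.8], 35), ([163.6, 197.1], 14), ([230.2, 203.4], 51), ([211.8, 213.2], 6)]  black [([205.4, 254.2], 5)]
scene red [([349.4, 171.5], 18), ([312.8, 179.9], 26), ([310.2, 187.8], 33), ([331.0, 199.0], 25)]  black [([296.0, 159.1], 41)]
top orange [([361.2, 227.7], 51), ([358.8, 247.8], 5), ([369.5, 246.5], 4)]  black [([355.2, 238.9], 60), ([362.5, 230.5], 12), ([363.5, 248.0], 4)]
scene orange [([208.5, 231.5], 2), ([201.5, 237.5], 2), ([217.2, 243.4], 37)]  black [([212.3, 244.8], 243)]
base ((561.14013671875, 150.1719512939453), (194.00096130371094, 193.5254669189453), 9.983710289001465)
```

View pics/crop1.png

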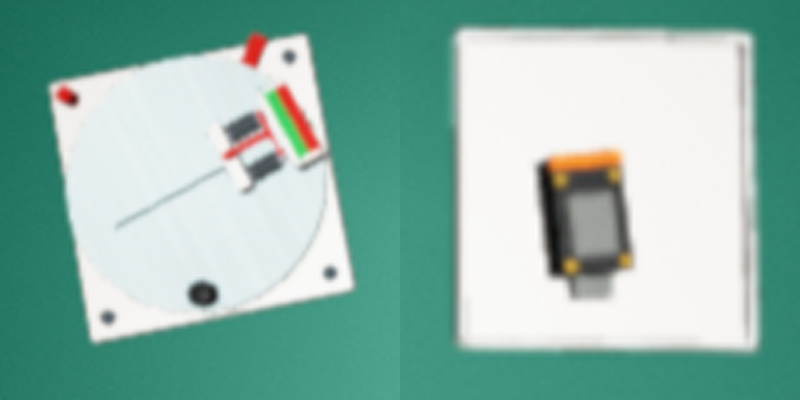

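```bash
python3 - <<'E'
from h import *
d=pickle.load(open("v0.pkl","rb"))
t=d["top"];s=d["scene"]
kt=(145+203*.2875,170+293*.2875)
print("knob tri",tri(t,kt,s,(296,159.1)), "onz", onz(t,kt,.078))
print("pin tri",tri(t,(163.6,197.1),s,(349.4,171.5)))
print("lug",tri(t,(217.6,183.8),s,(331,199)))
print("orange",tri(t,(361.2,227.7),s,(217.2,243.4)),onz(t,(361.2,227.7),.044))
cr=lambda x,y:(145+x*.2875,170+y*.2875)
p=onz(t,[cr(116,228),cr(225,168)],.032); v=p[1]-p[0]; print("line",p,np.degrees(np.arctan2(v[1],v[0])))
hc=lambda x,y:(325+(x-400)*.2,195+y*.2)
p=onz(t,[hc(561,181),hc(614,175),hc(571,266),hc(626,260)],.044);print("screws",p)
v=(p[0]-p[2]+p[1]-p[3]);print("yaw",np.degrees(np.arctan2(v[1],v[0])),p.mean(0))
c=np.array([.561,.150]);k=onz(t,kt,.078)[0,:2]-c;print("knob r,ang",np.linalg.norm(k),np.degrees(np.arctan2(k[1],k[0])))
q=ctrl=None
w=d["wrist"]; E=np.array([0.173095,-0.54787725,0.23058658]); Rt=R.from_quat([9.88329832e-01,1.52327498e-01,4.06e-5,-6.89e-4]).as_matrix()
print("cam in tool",Rt.T@(np.array(w["xyz"])-E),"\n",(Rt.T@rot(w)).round(3),"\ntool",Rt.round(3))
E
```

```text
knob tri [0.48192702 0.13899447 0.06746933] onz [[0.48127556 0.13685013 0.078     ]]
pin tri [0.6253643  0.24174061 0.03486753]
lug [0.65646658 0.10891876 0.03306708]
orange [ 0.53735414 -0.24230706  0.044718  ] [[ 0.53743859 -0.24243402  0.044     ]]
line [[0.52977869 0.20557751 0.032     ]
 [0.57054614 0.12901642 0.032     ]] -61.96547765624259
screws [[ 0.52909045 -0.23217145  0.044     ]
 [ 0.5314143  -0.25836203  0.044     ]
 [ 0.48757876 -0.2349753   0.044     ]
 [ 0.48982771 -0.2620034   0.044     ]]
yaw 4.435061542343844 [ 0.5094778  -0.24687805  0.044     ]
knob r,ang 0.08080164010417827 -170.63387534017838
cam in tool [ 0.07659918 -0.00089316 -0.14416377] 
 [[-0.    -0.953 -0.302]
 [ 1.    -0.    -0.   ]
 [ 0.    -0.302  0.953]] 
tool [[ 0.954  0.301 -0.   ]
 [ 0.301 -0.954  0.001]
 [ 0.    -0.001 -1.   ]]
```

Call:
jog_arm:
  series:
    - [[25,-28,3.3,0,0,0,85],[25,-28,3.3,0,0,0,85],[25,-28,3.3,0,0,0,85],[25,-28,3.3,0,0,0,85],[25,-28,3.3,0,0,0,85],[25,-28,3.3,0,0,0,85],[25,-28,3.3,0,0,0,85],[25,-28,3.3,0,0,0,85],[25,-28,3.3,0,0,0,85],[25,-28,3.3,0,0,0,85]]

```text
time_s: 1.15
eef_pos: [0.3275, -0.2045, 0.1981]
eef_rot: [0.0, 0.988, 0.152, 0.0]
wrist_force: [0.2, -0.2, -0.2]
opening: 0.999
grasp_force: 0.0
```

Call:
jog_arm:
  series:
    - [[25,-28,3.3,0,0,0,85],[25,-28,3.3,0,0,0,85],[25,-28,3.3,0,0,0,85],[25,-28,3.3,0,0,0,85],[25,-28,3.3,0,0,0,85],[25,-28,3.3,0,0,0,85],[25,-28,3.3,0,0,0,85],[25,-28,3.3,0,0,0.07,85],[25,-28,3.3,0,0,0.07,85],[0,0,0,0,0,0,85]]

```text
time_s: 2.15
eef_pos: [0.469, 0.1041, 0.168]
eef_rot: [-0.001, 0.996, 0.084, -0.0]
wrist_force: [-0.4, 0.1, -0.1]
opening: 0.998
grasp_force: 0.0
```

```bash
cat >snap.py <<'E'
import sys
from bench import ctrl
from h import *
def snap(name,cam="wrist"):
    c=ctrl.camera(cam); cv2.imwrite(f"pics/{name}.png",c["frame"]); pickle.dump(c,open(f"{name}.pkl","wb"))
    o=ctrl.get_obs(); q=o["eef_rot"]; M=R.from_quat(np.array(q)[[1,2,3,0]]).as_matrix()
    print("t",o["time_s"],"pos",np.round(o["eef_pos"],4),"yaw",np.degrees(np.arctan2(M[1,0],M[0,0])).round(2),"z",M[:,2].round(3),"F",np.round(o["wrist_force"],1),"q6",o["q"][5].round(2))
    return c,o,M
if __name__=="__main__": snap(sys.argv[1],*(sys.argv[2:]))
E
python3 snap.py w1
```

```text
t 2.2 pos [0.4682 0.1025 0.168 ] yaw 9.71 z [-0.001  0.    -1.   ] F [-0.1  0.6 -0.6] q6 1.37
```

View pics/w1.png

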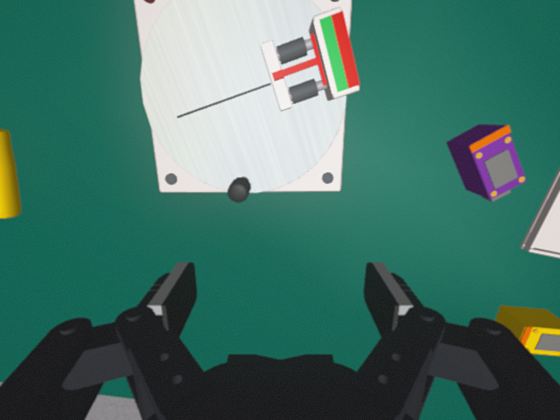

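```bash
python3 - <<'E'
from h import *
c=pickle.load(open("w1.pkl","rb")); t=pickle.load(open("v0.pkl","rb"))["top"]
f=c["frame"][165:210,215:262]; g=f.max(2)
for ce,a,m in blobs(g<75,30):
    ys,xs=np.where(m); print((ce[0]+215,ce[1]+165),a,xs.min()+215,xs.max()+215,ys.min()+165,ys.max()+165)
    p=np.array(ce)+[215,165]; print("mid",onz(c,p,.062),"tri w/ top",tri(c,p,t,(203.4,254.2)))
pc=onz(c,[(161,191),(340,191)],.016);print("corners",pc, np.linalg.norm(pc[1]-pc[0]))
p=onz(c,[(178,117),(270,84)],.032);v=p[1]-p[0];print("line",p,np.degrees(np.arctan2(v[1],v[0])))
E
```

```text
(239.0, 189.7) 257 228 249 178 201
mid [[0.47837477 0.14316658 0.062     ]] tri w/ top [0.48115103 0.1401723  0.07045864]
corners [[0.45124423 0.22812099 0.016     ]
 [0.48248121 0.04368896 0.016     ]] 0.18705860613523256
line [[0.52906714 0.20993681 0.032     ]
 [0.57068901 0.13115524 0.032     ]] -62.1516164197802
```

Call:
jog_arm:
  series:
    - [[6,-12,0,0,0,0.04,85],[6,-12,0,0,0,0,85],[6,-12,10,0,0,0,85],[0,0,20,0,0,0,85],[0,0,20,0,0,0,85],[0,0,20,0,0,0,85],[0,0,20,0,0,0,85],[0,0,20,0,0,0,85],[0,0,10,0,0,0,85],[0,0,0,0,0,0,85]]

```text
time_s: 3.2
eef_pos: [0.4799, 0.1386, 0.0474]
eef_rot: [0.0, 0.998, 0.063, -0.002]
wrist_force: [-0.4, -1.3, -0.7]
opening: 0.997
grasp_force: 0.0
```

```bash
python3 snap.py w2; python3 - <<'E'
from h import *
c=pickle.load(open("w2.pkl","rb"))
a=proj(c,np.array([[.4817,.1402,.078]]));print(a)
E
```

```text
t 3.25 pos [0.4808 0.1387 0.0484] yaw 7.22 z [-0.001 -0.    -1.   ] F [ 0.5 -0.   1.2] q6 1.49
[[278.47335238 291.70367163]]
```

View pics/w2.png

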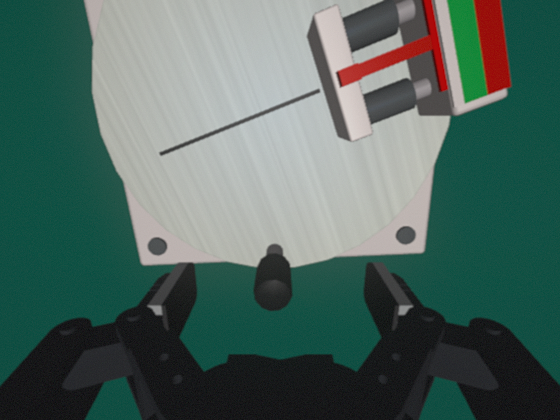

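Call:
jog_arm:
  series:
    - [[0.5,-2.2,1,0,0,0,50],[0,0,0,0,0,0,20],[0,0,0,0,0,0,10],[0,0,0,0,0,0,10],[0,0,0,0,0,0,10],[0,0,0,0,0,0,10],[0,0,0,0,0,0,10],[0,0,0,0,0,0,10],[0,0,0,0,0,0,10],[0,0,0,0,0,0,10]]

```text
time_s: 4.25
eef_pos: [0.4815, 0.1413, 0.0482]
eef_rot: [-0.0, 0.998, 0.063, 0.0]
wrist_force: [-2.3, 0.2, 5.3]
opening: 0.192
grasp_force: 58.4
```

Call:
jog_arm:
  series:
    - [[0.1,4,0,0,0,-0.05,10],[0.4,8,0,0,0,-0.1,10],[0.4,8,0,0,0,-0.1,10],[0.4,8,0,0,0,-0.1,10],[0.4,8,0,0,0,-0.1,10],[0.4,8,0,0,0,-0.1,10],[0.4,8,0,0,0,-0.1,10],[0.4,8,0,0,0,-0.1,10],[0.4,8,0,0,0,-0.1,10],[0.4,8,0,0,0,-0.1,10]]

```text
time_s: 5.25
eef_pos: [0.5235, 0.0818, 0.0482]
eef_rot: [-0.001, 0.858, 0.514, 0.001]
wrist_force: [0.4, 8.5, 3.5]
opening: 0.189
grasp_force: 58.6
```

```bash
cat >st.py <<'E'
from bench import ctrl
from h import *
o=ctrl.get_obs(); q=o["eef_rot"]; M=R.from_quat(np.array(q)[[1,2,3,0]]).as_matrix()
p=o["eef_pos"]; v=p[:2]-[.561,.1505]
print("t",o["time_s"],"pos",np.round(p,4),"yaw",np.degrees(np.arctan2(M[1,0],M[0,0])).round(2),"r",np.linalg.norm(v),"ang",np.degrees(np.arctan2(v[1],v[0])),"F",np.round(o["wrist_force"],1),"Ftool",np.round(M.T@o["wrist_force"],1),"T",np.round(o["torque"],2),"q6",o["q"][5].round(2),o["opening"],o["grasp_force"])
E
python3 st.py
```

```text
t 5.25 pos [0.5235 0.0818 0.0482] yaw 61.85 r 0.07824616441358899 ang -118.62771859309929 F [0.4 8.5 3.5] Ftool [ 7.7 -3.7 -3.5] T [ 1.3  -0.08 -0.04] q6 0.42 0.18850060340905678 58.55629205703735
```

Call:
jog_arm:
  series:
    - [[0.4,8,0,0,0,-0.1,10],[0.4,8,0,0,0,-0.1,10],[0.2,4,0,0,0,-0.05,10],[0.1,2.4,0,0,0,-0.03,10],[0,1.6,0,0,0,-0.02,10],[0,1.2,0,0,0,-0.015,10],[0,0,0,0,0,0,10],[0,0,0,0,0,0,10],[0,0,0,0,0,0,10],[0,0,0,0,0,0,10]]

```text
time_s: 6.25
eef_pos: [0.5459, 0.0741, 0.0482]
eef_rot: [-0.001, 0.768, 0.641, 0.0]
wrist_force: [-4.4, 6.7, 8.8]
opening: 0.193
grasp_force: 59.5
```

```bash
python3 st.py
```

```text
t 6.25 pos [0.5459 0.0741 0.0482] yaw 79.67 r 0.07786833012406828 ang -101.19684605082287 F [-4.4  6.7  8.8] Ftool [ 5.8 -5.5 -8.8] T [ 1.08  0.77 -0.17] q6 0.1 0.19283000612369267 59.49643671512604
```

Call:
jog_arm:
  series:
    - [[0,1,0,0,0,-0.012,10],[0,1,0,0,0,-0.012,10],[0,0.5,0,0,0,-0.006,10],[0,0,0,0,0,0,10],[0,0,0,0,0,0,10],[0,0,0,0,0,0,10],[0,0,0,0,0,0,10],[0,0,0,0,0,0,10],[0,0,0,0,0,0,10],[0,0,0,0,0,0,10]]

```text
time_s: 7.25
eef_pos: [0.5459, 0.0741, 0.0481]
eef_rot: [-0.003, 0.758, 0.652, -0.002]
wrist_force: [-14.2, 7.1, 18.4]
opening: 0.189
grasp_force: 60.7
```

```bash
python3 st.py
```

```text
t 7.25 pos [0.5459 0.0741 0.0481] yaw 81.35 r 0.0778470985957539 ang -101.21480136107022 F [-14.2   7.1  18.4] Ftool [  4.9 -15.2 -18.3] T [ 1.06  2.27 -0.69] q6 0.07 0.1890603991035167 60.727314949035645
```

Call:
jog_arm:
  series:
    - [[0,0,0,0,0,0,40],[0,0,0,0,0,0,40],[0,0,0,0,0,0,40],[0,0,-10,0,0,0,40],[-5,0,-20,0,0,0,40],[-5,0,-20,0,0,0,40],[-20,0,-25,0,0,0,60],[-20,0,-25,0,0,0.1,85],[-20,0,-20,0,0,0.1,85],[-20,0,0,0,0,0.1,85]]

```text
time_s: 8.25
eef_pos: [0.532, -0.017, 0.1719]
eef_rot: [0.003, 0.848, 0.53, 0.002]
wrist_force: [0.2, -0.5, -0.3]
opening: 0.993
grasp_force: 0.0
```

```bash
python3 snap.py w3
```

```text
t 8.3 pos [ 0.5304 -0.0191  0.1703] yaw 63.62 z [ 0.004 -0.003 -1.   ] F [-0.2 -1.6 -0.1] q6 0.2
```

View pics/w3.png

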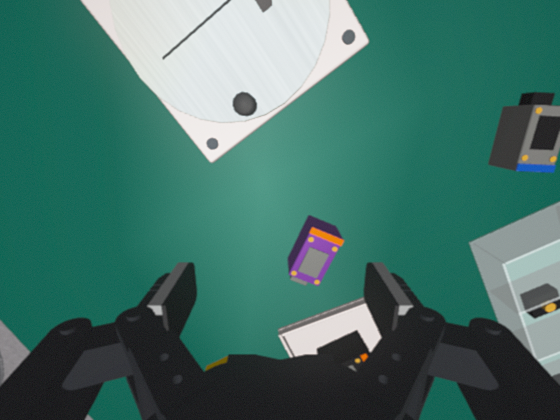

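Call:
jog_arm:
  series:
    - [[-30,12,0,0,0,0,85],[-42,17,0,0,0,0,85],[-42,17,0,0,0,0,85],[-42,17,0,0,0,0,85],[-42,15,0,0,0,0.14,85],[0,0,0,0,0,0.145,85],[0,0,0,0,0,0.145,85],[0,0,0,0,0,0.145,85],[0,0,0,0,0,0.145,85],[0,0,0,0,0,0.145,85]]

```text
time_s: 9.3
eef_pos: [0.5138, -0.2276, 0.1678]
eef_rot: [-0.0, 0.992, 0.125, -0.0]
wrist_force: [0.2, -0.5, 0.1]
opening: 0.997
grasp_force: 0.0
```

Call:
jog_arm:
  series:
    - [[0,0,0,0,0,0.14,85],[0,0,0,0,0,0,85],[0,0,0,0,0,0,85],[0,0,0,0,0,0,85],[0,0,0,0,0,0,85],[0,0,0,0,0,0,85],[0,0,0,0,0,0,85],[0,0,0,0,0,0,85],[0,0,0,0,0,0,85],[0,0,0,0,0,0,85]]

```text
time_s: 10.3
eef_pos: [0.5138, -0.2277, 0.1676]
eef_rot: [0.0, 0.998, 0.058, 0.0]
wrist_force: [-0.1, -0.2, -0.0]
opening: 0.993
grasp_force: 0.0
```

```bash
python3 snap.py w4; python3 - <<'E'
from snap import *
t,_,_=snap("t4","top")
c=pickle.load(open("w4.pkl","rb"))
a=cv2.resize(t["frame"][170:285,145:260],(400,400),interpolation=cv2.INTER_CUBIC)
cv2.imwrite("pics/v4.png",np.hstack([a,cv2.resize(c["frame"][90:390,140:440],(400,400))]))
E
```

```text
t 10.35 pos [ 0.5138 -0.2277  0.1676] yaw 6.64 z [ 0.  0. -1.] F [0.1 0.5 0.3] q6 0.83
t 10.4 pos [ 0.5138 -0.2277  0.1676] yaw 6.64 z [-0.  0. -1.] F [ 0.3 -0.6 -0. ] q6 0.83
```

View pics/v4.png

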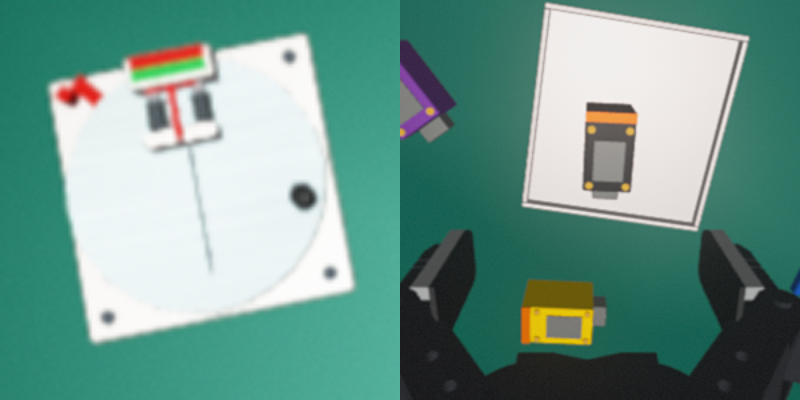

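```bash
python3 - <<'E'
from h import *
c=pickle.load(open("w4.pkl","rb")); t=pickle.load(open("t4.pkl","rb"));v=pickle.load(open("v0.pkl","rb"))
h=cv2.cvtColor(c["frame"],cv2.COLOR_BGR2HSV); m=np.zeros(h.shape[:2],bool); m[155:245,265:330]=1
o=(h[...,0]>8)&(h[...,0]<30)&(h[...,1]>110)&(h[...,2]>110)&m
B=blobs(o,5);print([b[:2] for b in B])
st=max(B,key=lambda b:b[1]); sc=[b[0] for b in B if b is not st]
print("stripe tri", tri(c,st[0],v["top"],(361.2,227.7)), "scene", tri(c,st[0],v["scene"],(217.2,243.4)))
for z in(.044,):
    p=onz(c,sc,z);print(p.round(4),"mean",p.mean(0)); print(np.linalg.norm(p[0]-p[1]),np.linalg.norm(p[0]-p[2]))
    V=p[0]-p[2]+p[1]-p[3];print("yaw",np.degrees(np.arctan2(V[1],V[0])))
cr=lambda x,y:(145+x*.2875,170+y*.2875)
p=onz(t,[cr(211,272),cr(190,147)],.032);V=p[1]-p[0];print("line",p,np.degrees(np.arctan2(V[1],V[0])))
k=onz(t,cr(302,195),.078)[0,:2]-[.561,.1505];print("knob",np.linalg.norm(k),np.degrees(np.arctan2(k[1],k[0])))
E
```

```text
[([298.3, 177.7], 334), ([283.1, 186.6], 34), ([312.2, 188.2], 31), ([281.1, 228.8], 33), ([308.7, 229.8], 30)]
stripe tri [ 0.53784751 -0.24205961  0.04266064] scene [ 0.53796492 -0.24181142  0.04467659]
[[ 0.5284 -0.2282  0.044 ]
 [ 0.53   -0.2556  0.044 ]
 [ 0.486  -0.2313  0.044 ]
 [ 0.488  -0.2585  0.044 ]] mean [ 0.50809552 -0.24341241  0.044     ]
0.027448133821591572 0.042529204520937273
yaw 3.997777424926337
line [[0.49725661 0.13895672 0.032     ]
 [0.58613187 0.15375768 0.032     ]] 9.455059567783378
knob 0.08178382372911995 -100.89912169223675
```

Call:
jog_arm:
  series:
    - [[-3,8,0,0,0,0.042,65],[-3,8.4,10,0,0,0,65],[0,0,20,0,0,0,65],[0,0,25,0,0,0,65],[0,0,25,0,0,0,65],[0,0,25,0,0,0,65],[0,0,20,0,0,0,65],[0,0,15,0,0,0,65],[0,0,10,0,0,0,65],[0,0,6,0,0,0,65]]

```text
time_s: 11.4
eef_pos: [0.509, -0.2447, 0.0106]
eef_rot: [-0.0, 0.999, 0.037, -0.0]
wrist_force: [-0.1, 0.5, -0.0]
opening: 0.758
grasp_force: 0.0
```

Call:
jog_arm:
  series:
    - [[0,0,3.5,0,0,0,65],[0,0,0,0,0,0,65],[0,0,0,0,0,0,45],[0,0,0,0,0,0,40],[0,0,0,0,0,0,30],[0,0,0,0,0,0,25],[0,0,0,0,0,0,25],[0,0,0,0,0,0,25],[0,0,0,0,0,0,25],[0,0,0,0,0,0,25]]

```text
time_s: 12.4
eef_pos: [0.51, -0.245, 0.009]
eef_rot: [0.0, 0.999, 0.037, 0.001]
wrist_force: [-0.7, -0.0, 6.2]
opening: 0.407
grasp_force: 60.7
```

```bash
python3 st.py; python3 snap.py w5
```

```text
t 12.4 pos [ 0.51  -0.245  0.009] yaw 4.23 r 0.3987811409844147 ang -97.34178179607513 F [-0.7 -0.   6.2] Ftool [-0.7 -0.  -6.2] T [0.19 0.02 0.04] q6 0.84 0.40733043032774485 60.74838638305664
t 12.45 pos [ 0.51  -0.245  0.009] yaw 4.23 z [ 0.001 -0.001 -1.   ] F [-0.7  0.6  5.5] q6 0.84
```

View pics/w5.png

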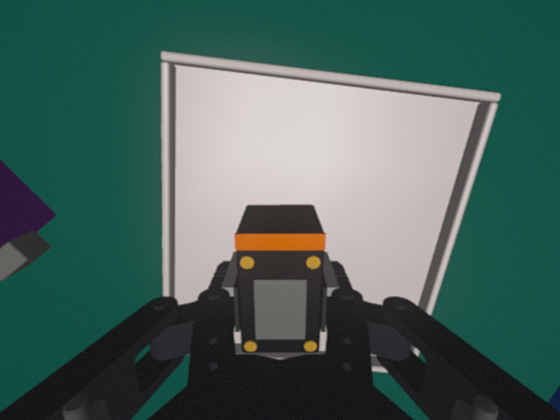

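Call:
jog_arm:
  series:
    - [[0,0,-3,0,0,0,25],[0,0,-10,0,0,0,25],[0,0,-20,0,0,0,25],[0,0,-25,0,0,0,25],[0,0,-25,0,0,0,25],[0,0,-20,0,0,0,25],[1,-8,-8,0,0,0,25],[2,-18,0,0,0,0,25],[4,-28,0,0,0,0,25],[5,-34,0,0,0,0,25]]

```text
time_s: 13.45
eef_pos: [0.5136, -0.1538, 0.1176]
eef_rot: [-0.001, 0.999, 0.036, -0.001]
wrist_force: [0.4, 0.4, -1.5]
opening: 0.41
grasp_force: 60.1
```

Call:
jog_arm:
  series:
    - [[5.5,-38,0,0,0,0,25],[5.5,-38,0,0,0,0,25],[5.5,-38,0,0,0,0,25],[5.5,-38,0,0,0,0,25],[5.5,-38,0,0,0,0,25],[5,-38,0,0,0,0,25],[4,-34,0,0,0,0,25],[3,-24,0,0,0,-0.032,25],[2,-12,0,0,0,-0.032,25],[0,-2,0,0,0,-0.032,25]]

```text
time_s: 14.45
eef_pos: [0.5321, 0.1481, 0.1179]
eef_rot: [-0.0, 0.996, 0.087, -0.001]
wrist_force: [0.3, -0.4, -1.2]
opening: 0.413
grasp_force: 60.1
```

```bash
python3 - <<'E'
from h import *
c=pickle.load(open("w5.pkl","rb")); h=cv2.cvtColor(c["frame"],cv2.COLOR_BGR2HSV)
m=np.zeros(h.shape[:2],bool); m[220:370,225:335]=1
o=(h[...,0]>5)&(h[...,0]<30)&(h[...,1]>130)&(h[...,2]>110)&m
B=blobs(o,15); st=max(B,key=lambda b:b[1])
ys,xs=np.where(st[2]); yt=np.array([ys[xs==x].min() for x in range(xs.min()+5,xs.max()-4)]); xx=np.arange(xs.min()+5,xs.max()-4)
k=np.polyfit(xx,yt,1); 
P=np.array([.51,-.245,0]);th=np.radians(4.23);Tx=np.array([np.cos(th),np.sin(th)]);Ty=np.array([np.sin(th),-np.cos(th)])
def tool(px,z):
    p=onz(c,px,z)-P; return np.c_[p[:,:2]@Tx,p[:,:2]@Ty].round(4)
print("front edge at left/right",tool([(xx[0],np.polyval(k,xx[0])),(xx[-1],np.polyval(k,xx[-1]))],.044))
print("screws",tool([b[0] for b in B if b is not st],.044))
E
python3 snap.py w6
```

```text
front edge at left/right [[ 0.0319 -0.0168]
 [ 0.032   0.015 ]]
screws [[ 0.0189 -0.0147]
 [ 0.0189  0.013 ]
 [-0.0241 -0.0145]
 [-0.0241  0.0131]]
t 14.5 pos [0.5324 0.1472 0.1181] yaw 10.04 z [-0.002 -0.    -1.   ] F [ 0.6  0.1 -1.1] q6 1.45
```

View pics/w6.png

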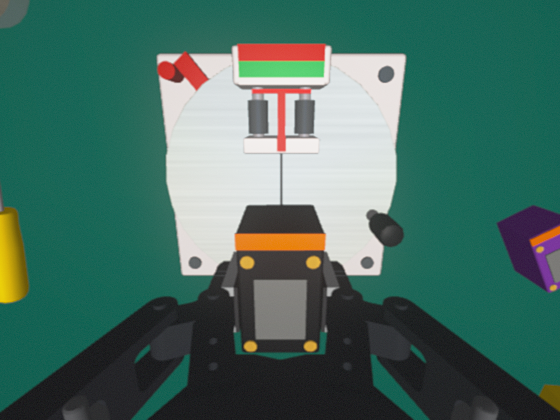

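```bash
python3 - <<'E'
from h import *
c=pickle.load(open("w6.pkl","rb")); f=c["frame"];g=cv2.cvtColor(f,cv2.COLOR_BGR2GRAY).astype(float)
th=np.radians(10.04);P=np.array([.5324,.1472,0]);Tx=np.array([np.cos(th),np.sin(th)]);Ty=np.array([np.sin(th),-np.cos(th)])
def tool(px,z):
    p=onz(c,px,z)-P; return np.c_[p[:,:2]@Tx,p[:,:2]@Ty]*1000
def fit(px,z,n):
    t=tool(px,z);k=np.polyfit(t[:,0],t[:,1],1);print(n,"slope deg (tool yaw+ = -)",np.degrees(np.arctan(k[0])).round(2),"y at mean",t[:,1].mean().round(2),"x",t[:,0].min().round(1),t[:,0].max().round(1))
r=range(157,203);a=[]
for y in r:
    w=np.clip(np.median(g[y,265:300])-20-g[y,274:290],0,None);a.append((274+(w*np.arange(16)).sum()/w.sum(),y))
fit(a,.032,"black line")
h=cv2.cvtColor(f,cv2.COLOR_BGR2HSV);red=((h[...,0]<8)|(h[...,0]>172))&(h[...,1]>130)
a=[(np.where(red[y,265:300])[0].mean()+265,y) for y in range(100,148)]
fit(a,.067,"red line")
# stop face front edge & side
white=(h[...,1]<60)&(h[...,2]>170)
print([ (y,np.where(h[y,235:330,2]>215)[0][[0,-1]]+235) for y in (142,145,148)])
for x in(250,265,300,312):print(x,g[134:160,x].astype(int).tolist())
gr=((h[...,0]>45)&(h[...,0]<80)&(h[...,1]>150)&(h[...,2]>150)); b=max([b for b in blobs(gr) if 150<b[1]],key=lambda b:b[1]);print(b[:2])
o=(h[...,0]>5)&(h[...,0]<30)&(h[...,1]>130)&(h[...,2]>110); m=np.zeros_like(o);m[220:370,225:335]=1
B=blobs(o&m,15);print([x[:2] for x in B]); print(tool([x[0] for x in B],.1181+.035).round(1))
E
```

```text
black line slope deg (tool yaw+ = -) -0.01 y at mean -0.94 x 10.0 46.6
red line slope deg (tool yaw+ = -) 0.03 y at mean -0.91 x 57.7 86.7
[(142, array([235, 329])), (145, array([235, 329])), (148, array([235, 329]))]
250 [204, 170, 118, 124, 193, 239, 241, 240, 240, 239, 239, 239, 239, 239, 239, 239, 238, 238, 224, 193, 220, 229, 230, 228, 228, 228]
265 [202, 166, 117, 124, 195, 238, 242, 241, 240, 240, 239, 239, 239, 239, 239, 239, 239, 239, 224, 193, 218, 230, 230, 230, 227, 227]
300 [146, 154, 139, 134, 195, 238, 242, 241, 241, 240, 240, 240, 240, 239, 240, 239, 240, 240, 225, 194, 219, 231, 229, 228, 227, 227]
312 [204, 168, 114, 121, 196, 239, 242, 241, 240, 240, 241, 240, 240, 239, 240, 239, 240, 240, 225, 193, 218, 228, 229, 229, 227, 226]Traceback (most recent call last):
  File "<stdin>", line 19, in <module>
ValueError: max() iterable argument is empty
```

Call:
jog_arm:
  series:
    - [[0,0,8,0,0,0,25],[0,0,14,0,0,0,25],[0,0,15,0,0,0,25],[0,0,14,0,0,0,25],[0,0,12,0,0,0,25],[0,0,9,0,0,0,25],[0,0,5,0,0,0,25],[0,0,2,0,0,0,25],[0,0,0.5,0,0,0,25],[0,0,0,0,0,0,25]]

```text
time_s: 15.5
eef_pos: [0.5341, 0.1464, 0.0401]
eef_rot: [0.0, 0.996, 0.085, 0.001]
wrist_force: [-0.4, -0.5, -1.9]
opening: 0.416
grasp_force: 60.1
```

Call:
jog_arm:
  series:
    - [[0,0,0.4,0,0,0,25],[0,0,0.4,0,0,0,25],[0,0,0,0,0,0,25],[0,0,0,0,0,0,25],[0,0,0,0,0,0,25],[0,0,0,0,0,0,25],[0,0,0,0,0,0,25],[0,0,0,0,0,0,25],[0,0,0,0,0,0,25],[0,0,0,0,0,0,25]]

```text
time_s: 16.5
eef_pos: [0.5336, 0.1463, 0.0388]
eef_rot: [-0.0, 0.996, 0.085, 0.0]
wrist_force: [-0.2, 1.1, -0.5]
opening: 0.413
grasp_force: 60.1
```

```bash
python3 st.py
```

```text
t 16.5 pos [0.5336 0.1463 0.0388] yaw 9.73 r 0.027696157686863128 ang -171.3483218517425 F [-0.2  1.1 -0.5] Ftool [ 0.  -1.1  0.5] T [-0.   -0.03  0.02] q6 1.45 0.4130179500046003 60.0765323638916
```

```bash
python3 snap.py w7; cat >al.py <<'E'
from h import *
import sys
def run(n):
    c=pickle.load(open(n+".pkl","rb")); f=c["frame"]
    # camera-fixed tool axes from nominal camera mounting (x_tool=-cam y*.953.., y_tool=cam x)
    Rc=rot(c)@np.array([[0,1,0],[-.953,0,-.302],[-.302,0,.953]]); o=np.asarray(c["xyz"])
    Tx,Ty=Rc[:2,0],Rc[:2,1]
    T=lambda px,z:(lambda p:np.c_[p[:,:2]@Tx+76.6,p[:,:2]@Ty])((onz(c,px,z)-o)*1000)
    h=cv2.cvtColor(f,cv2.COLOR_BGR2HSV);red=((h[...,0]<8)|(h[...,0]>172))&(h[...,1]>130)&(h[...,2]>90)
    return c,f,h,red,T,np.degrees(np.arctan2(Tx[1],Tx[0]))
E
python3 - <<'E'
from al import *
for n in("w6","w7"):
    print(n,run(n)[-1])
E
```

```text
t 16.55 pos [0.5336 0.1464 0.0388] yaw 9.73 z [ 0.  0. -1.] F [-0.6 -0.8 -0.6] q6 1.45
w6 9.97816830800633
w7 9.706811917329738
```

View pics/w7.png

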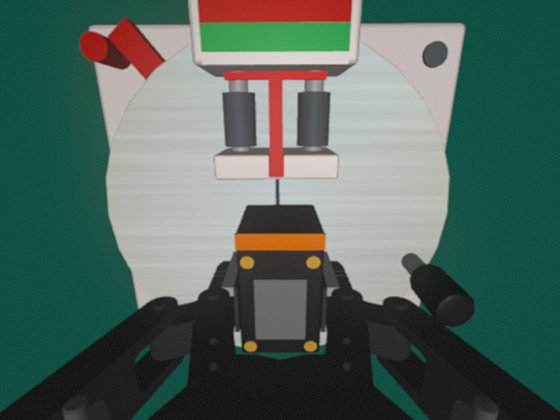

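```bash
cat >>al.py <<'E'
def rep(n,y0,y1,yb):
    c,f,h,red,T,yaw=run(n)
    def fit(px,z,nm):
        t=T(px,z);k=np.polyfit(t[:,0],t[:,1],1);print(nm,"slope",np.degrees(np.arctan(k[0])).round(2),"y",t[:,1].mean().round(2),"x",t[:,0].min().round(1),t[:,0].max().round(1))
    fit([(np.where(red[y,255:300])[0].mean()+255,y) for y in range(y0,y1)],.067,"red line")
    g=cv2.cvtColor(f,cv2.COLOR_BGR2GRAY).astype(float)
    o=(h[...,0]>5)&(h[...,0]<30)&(h[...,1]>130)&(h[...,2]>110); m=np.zeros_like(o);m[220:370,225:335]=1
    B=blobs(o&m,15);t=T([x[0] for x in B],.0388+.035);print("housing",t.round(2).tolist(),"ymean",t[1:,1].mean())
    print("stop front edge",T([(230,yb),(320,yb)],.065).round(2).tolist())
    return c,f,h,red,T,g
E
python3 - <<'E'
from al import *
c,f,h,red,T,g=rep("w7",82,170,178.5)
print(g[172:186,230].astype(int),g[172:186,325].astype(int))
# bottom edge subpixel slope of stop front
a=[]
for x in list(range(222,266))+list(range(290,332)):
    col=g[170:184,x]; a.append((x,170+np.argmin(np.diff(col))+.5))
a=np.array(a);print("edge px slope",np.polyfit(a[:,0],a[:,1],1))
r=g[165,205:350];d=np.diff(r);print("sides",205+np.argmax(d[:40])+.5,205+100+np.argmin(d[100:])+.5)
t=T([(205+np.argmax(d[:40])+.5,165),(305+np.argmin(d[100:])+.5,165)],.065);print(t)
# black line
b=[]
for y in range(182,203):
    w=np.clip(np.median(g[y,262:295])-20-g[y,268:288],0,None);b.append((268+(w*np.arange(20)).sum()/w.sum(),y))
t=T(b,.032);print("blk",t.mean(0),np.degrees(np.polyfit(t[:,0],t[:,1],1)[0]))
E
```

```text
red line slope -0.15 y -1.72 x 56.9 89.0
housing [[28.44, -0.08], [19.11, -13.88], [19.11, 13.75], [-23.92, -13.79], [-23.91, 13.88]] ymean -0.010731225317894388
stop front edge [[52.66, -20.5], [52.67, 16.47]]
[205 206 205 203 206 199 174 164 187 195 194 193 192 193] [209 211 208 209 206 189 173 187 194 194 194 193 194 193]
edge px slope [-7.72245657e-03  1.79388918e+02]
sides 215.5 337.5
[[ 58.21035053 -26.08965079]
 [ 58.21155121  23.32427631]]
blk [38.65262067 -1.53736968] -0.8573327639545086
```

Call:
jog_arm:
  series:
    - [[0,-1.5,0,0,0,-0.004,25],[0,0,0.5,0,0,0,25],[0,0,0.5,0,0,0,25],[0,0,0.4,0,0,0,25],[0,0,0.3,0,0,0,25],[0,0,0,0,0,0,25],[0,0,0,0,0,0,25],[0,0,0,0,0,0,25],[0,0,0,0,0,0,25],[0,0,0,0,0,0,25]]

```text
time_s: 17.55
eef_pos: [0.5334, 0.1478, 0.0371]
eef_rot: [-0.0, 0.996, 0.087, 0.0]
wrist_force: [-0.1, 0.1, -1.2]
opening: 0.415
grasp_force: 60.2
```

```bash
python3 st.py
```

```text
t 17.55 pos [0.5334 0.1478 0.0371] yaw 9.95 r 0.027752466433342032 ang -174.40650396109064 F [-0.1  0.1 -1.2] Ftool [-0.1 -0.1  1.2] T [ 0.    0.02 -0.03] q6 1.45 0.4149135591321452 60.20050406455994
```

Still hanging freely; advance toward the stop, then lower to contact.

Call:
jog_arm:
  series:
    - [[2,0,0,0,0,0,25],[3,0,0,0,0,0,25],[3,0,0,0,0,0,25],[3,0,0,0,0,0,25],[3,0,0,0,0,0,25],[1,0,0.2,0,0,0,25],[0,0,0.2,0,0,0,25],[0,0,0.2,0,0,0,25],[0,0,0,0,0,0,25],[0,0,0,0,0,0,25]]

```text
time_s: 18.55
eef_pos: [0.5486, 0.1504, 0.037]
eef_rot: [0.0, 0.996, 0.087, 0.001]
wrist_force: [0.6, 0.4, 3.7]
opening: 0.423
grasp_force: 60.6
```

```bash
python3 st.py
```

```text
t 18.55 pos [0.5486 0.1504 0.037 ] yaw 9.96 r 0.012373151346685103 ang -179.73235654038086 F [0.6 0.4 3.7] Ftool [ 0.6 -0.3 -3.7] T [-0.04 -0.06 -0.  ] q6 1.46 0.42270901894965585 60.587157011032104
```

```bash
python3 - <<'E'
import snap; snap.snap("w8")
from al import *
c,f,h,red,T,g=rep("w8",120,195,205)
for x in(230,325):print(g[185:225,x].astype(int).tolist())
for y in(180,185,190,195):
    r=g[y,195:360];d=np.diff(r);L,Rr=195+np.argmax(d[:60])+.5,195+100+np.argmin(d[100:])+.5
    print(y,L,Rr,T([(L,y),(Rr,y)],.065).mean(0))
E
```

```text
t 18.6 pos [0.5486 0.1505 0.037 ] yaw 9.96 z [ 0.001  0.    -1.   ] F [1.1 1.1 4. ] q6 1.46
red line slope -0.66 y 0.12 x 47.2 75.8
housing [[29.35, -0.11], [20.18, -13.64], [20.18, 13.54], [-22.1, -13.55], [-21.99, 13.66]] ymean 0.0023338109172792443
stop front edge [[41.97, -20.76], [41.97, 16.7]]
[87, 88, 89, 89, 92, 89, 89, 90, 111, 154, 186, 203, 206, 203, 203, 201, 201, 201, 201, 199, 201, 197, 200, 198, 198, 197, 197, 195, 197, 194, 180, 177, 189, 193, 193, 192, 190, 187, 188, 188]
[87, 90, 88, 90, 90, 89, 87, 92, 116, 162, 193, 209, 210, 210, 209, 207, 207, 208, 205, 205, 204, 203, 202, 201, 201, 200, 198, 199, 199, 195, 174, 161, 181, 193, 193, 190, 186, 188, 188, 193]
180 233.5 299.5 [52.53948675 -5.42148793]
185 237.5 322.5 [50.47026795  0.05091797]
190 246.5 326.5 [48.37913718  2.71382976]
195 220.5 339.5 [46.26572113  0.05142086]
```

Call:
jog_arm:
  series:
    - [[2,0,0,0,0,0,25],[2,0,0,0,0,0,25],[2,0,0,0,0,0,25],[1.5,0,0,0,0,0,25],[1.5,0,0,0,0,0,25],[1.5,0,0,0,0,0,25],[1.5,0,0,0,0,0,25],[1.5,0,0,0,0,0,25],[0,0,0,0,0,0,25],[0,0,0,0,0,0,25]]

```text
time_s: 19.6
eef_pos: [0.559, 0.1524, 0.037]
eef_rot: [0.0, 0.996, 0.087, -0.003]
wrist_force: [-12.2, -3.5, 17.2]
opening: 0.415
grasp_force: 62.3
```

```bash
python3 st.py
```

```text
t 19.6 pos [0.559  0.1524 0.037 ] yaw 9.98 r 0.0027954365219444396 ang 136.41441103777737 F [-12.2  -3.5  17.2] Ftool [-12.7   1.3 -17.1] T [-0.43  1.6  -0.06] q6 1.46 0.4154860471395754 62.290016412734985
```

Call:
jog_arm:
  series:
    - [[0,0,-0.4,0,0,0,25],[0,0,-0.4,0,0,0,25],[1,0,0,0,0,0,25],[1,0,0,0,0,0,25],[1,0,0,0,0,0,25],[1,0,0,0,0,0,25],[0,0,0,0,0,0,25],[0,0,0,0,0,0,25],[0,0,0,0,0,0,25],[0,0,0,0,0,0,25]]

```text
time_s: 20.6
eef_pos: [0.5618, 0.1529, 0.0371]
eef_rot: [0.0, 0.996, 0.087, -0.004]
wrist_force: [-13.8, -4.4, 15.6]
opening: 0.415
grasp_force: 62.0
```

```bash
python3 st.py; python3 - <<'E'
import snap; snap.snap("w9")
from al import *
c,f,h,red,T,yaw=run("w9")
g=h[...,1]
for x in (262,):
    print([tuple(int(k) for k in h[y,x]) for y in range(20,130,4)])
ys,xs=np.where(red[:,240:320]);print("red rows hist",{int(k):int((ys==k).sum()) for k in np.unique(ys)})
E
```

```text
t 20.6 pos [0.5618 0.1529 0.0371] yaw 9.98 r 0.002542874510345982 ang 72.12805967794375 F [-13.8  -4.4  15.6] Ftool [-14.5   2.  -15.5] T [-0.53  1.81 -0.1 ] q6 1.46 0.4151010155466953 62.03823208808899
t 20.65 pos [0.5618 0.1529 0.0371] yaw 9.98 z [-0.008 -0.001 -1.   ] F [-14.2  -3.6  14.4] q6 1.46
[(83, 184, 86), (85, 216, 84), (84, 201, 85), (83, 185, 87), (83, 175, 86), (83, 170, 87), (83, 181, 86), (84, 181, 86), (82, 183, 88), (83, 165, 88), (84, 164, 87), (83, 154, 88), (83, 147, 87), (83, 141, 87), (82, 145, 88), (81, 135, 89), (25, 48, 90), (2, 187, 200), (1, 181, 201), (2, 181, 201), (2, 180, 201), (1, 179, 202), (1, 176, 204), (45, 114, 168), (66, 140, 184), (66, 140, 184), (65, 139, 184), (67, 146, 183)]
red rows hist {85: 80, 86: 80, 87: 80, 88: 80, 89: 80, 90: 80, 91: 80, 92: 80, 93: 80, 94: 80, 95: 80, 96: 80, 97: 80, 98: 80, 99: 80, 100: 80, 101: 80, 102: 80, 103: 80, 104: 80, 105: 80, 106: 80, 107: 80, 108: 80, 109: 80, 110: 80, 111: 37, 130: 80, 131: 80, 132: 80, 133: 80, 134: 80, 135: 80, 136: 80, 137: 13, 138: 12, 139: 12, 140: 12, 141: 12, 142: 12, 143: 12, 144: 12, 145: 12, 146: 12, 147: 12, 148: 12, 149: 12, 150: 12, 151: 12, 152: 12, 153: 12, 154: 12, 155: 12, 156: 12, 157: 12, 158: 12, 159: 12, 160: 12, 161: 12, 162: 12, 163: 12, 164: 12, 165: 12, 166: 12, 167: 12, 168: 12, 169: 12, 170: 12, 171: 12, 172: 12, 173: 12, 174: 12, 175: 12, 176: 12, 177: 12, 178: 12, 179: 12, 180: 12, 181: 12, 182: 12, 183: 12, 184: 12, 185: 12, 186: 12, 187: 12, 188: 13, 189: 13, 190: 13, 191: 13, 192: 13, 193: 13, 194: 13, 195: 13, 196: 13, 197: 13, 198: 13, 199: 13, 200: 13, 201: 13, 202: 14, 203: 13, 204: 13, 205: 13, 206: 13, 207: 14, 208: 14, 209: 14, 210: 14, 211: 14, 212: 14, 213: 14, 214: 14, 215: 14, 216: 14, 217: 14, 218: 14, 219: 14, 220: 14, 221: 14, 222: 14, 223: 14, 224: 14, 225: 14, 226: 13}
```

View pics/w9.png

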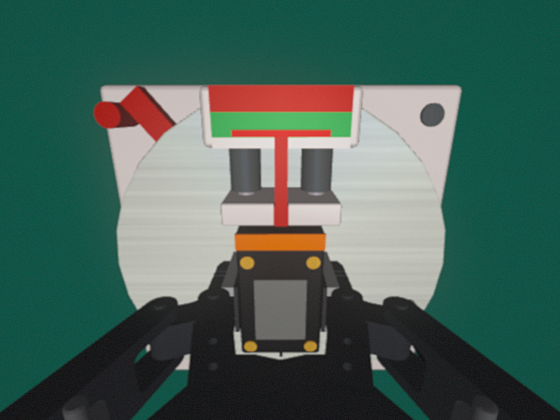

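Call:
jog_arm:
  series:
    - [[0,0,0,0,0.004,0,25],[0,0,0,0,0.004,0,25],[1,0,0,0,0,0,25],[1,0,0,0,0,0,25],[1,0,0,0,0,0,25],[0.5,0,0,0,0,0,25],[0,0,0,0,0,0,25],[0,0,0,0,0,0,25],[0,0,0,0,0,0,25],[0,0,0,0,0,0,25]]

```text
time_s: 21.65
eef_pos: [0.5639, 0.1533, 0.037]
eef_rot: [0.0, 0.996, 0.087, -0.002]
wrist_force: [-18.9, -5.6, 18.7]
opening: 0.412
grasp_force: 62.6
```

```bash
cat >bar.py <<'E'
import snap,sys; n=sys.argv[1]; snap.snap(n)
from al import *
c,f,h,red,T,yaw=run(n)
gr=(h[...,0]>50)&(h[...,0]<78)&(h[...,1]>120)&(h[...,2]>130)
for x in(222,262,300,340):
    print(x,"green",(lambda r:(r.min(),r.max()))(np.where(gr[60:200,x])[0]+60),"red",np.where(red[60:200,x])[0]+60)
print("red line mid col at rows",[(y,np.where(red[y,255:305])[0].mean()+255) for y in(150,180,205,215)])
E
python3 bar.py w10; python3 st.py
```

```text
t 21.7 pos [0.5639 0.1533 0.037 ] yaw 9.99 z [-0.003 -0.    -1.   ] F [-18.4  -5.1  19. ] q6 1.46
222 green (np.int64(119), np.int64(141)) red [ 92  93  94  95  96  97  98  99 100 101 102 103 104 105 106 107 108 109
 110 111 112 113 114 115 116]
262 green (np.int64(119), np.int64(141)) red [ 92  93  94  95  96  97  98  99 100 101 102 103 104 105 106 107 108 109
 110 111 112 113 114 115 116 130 131 132 133 134 135 136]
300 green (np.int64(119), np.int64(141)) red [ 92  93  94  95  96  97  98  99 100 101 102 103 104 105 106 107 108 109
 110 111 112 113 114 115 116 130 131 132 133 134 135 136]
340 green (np.int64(119), np.int64(141)) red [ 92  93  94  95  96  97  98  99 100 101 102 103 104 105 106 107 108 109
 110 111 112 113 114 115 116]
red line mid col at rows [(150, np.float64(280.5)), (180, np.float64(280.5)), (205, np.float64(281.0)), (215, np.float64(280.5))]
t 21.7 pos [0.5639 0.1533 0.037 ] yaw 9.99 r 0.004045905174171351 ang 44.40820359469911 F [-18.4  -5.1  19. ] Ftool [-19.    1.8 -18.9] T [-0.77  2.71 -0.13] q6 1.46 0.4179197907298508 62.56780743598938
```

Call:
jog_arm:
  series:
    - [[0,0,-0.4,0,0,0,25],[0,0,-0.4,0,0,0,25],[0,0,-0.4,0,0,0,25],[0,0,0,0,0.002,0,25],[0.5,0,0,0,0,0,25],[0,0,0,0,0,0,25],[0,0,0,0,0,0,25],[0,0,0,0,0,0,25],[0,0,0,0,0,0,25],[0,0,0,0,0,0,25]]

```text
time_s: 22.7
eef_pos: [0.5639, 0.1533, 0.037]
eef_rot: [0.0, 0.996, 0.087, -0.001]
wrist_force: [-14.9, -4.9, 11.4]
opening: 0.413
grasp_force: 61.6
```

```bash
python3 bar.py w11 | grep -v "^340\|^ \|^222"; python3 st.py
```

```text
t 22.75 pos [0.564  0.1533 0.037 ] yaw 9.98 z [-0.002 -0.    -1.   ] F [-15.3  -5.   11.2] q6 1.46
262 green (np.int64(119), np.int64(141)) red [ 92  93  94  95  96  97  98  99 100 101 102 103 104 105 106 107 108 109
300 green (np.int64(119), np.int64(141)) red [ 92  93  94  95  96  97  98  99 100 101 102 103 104 105 106 107 108 109
red line mid col at rows [(150, np.float64(280.5)), (180, np.float64(280.5)), (205, np.float64(281.0)), (215, np.float64(280.5))]
t 22.75 pos [0.564  0.1533 0.037 ] yaw 9.98 r 0.0041156697145189195 ang 43.163115180257485 F [-15.3  -5.   11.2] Ftool [-15.9   2.3 -11.1] T [-0.69  2.27 -0.14] q6 1.46 0.4143539514538585 61.586809158325195
```

Call:
jog_arm:
  series:
    - [[0,0,-0.4,0,0,0,25],[0,0,-0.3,0,0,0,25],[0.5,0,0,0,0.001,0,25],[0.5,0,0,0,0.001,0,25],[0.2,0,0,0,0,0,25],[0,0,0,0,0,0,25],[0,0,0,0,0,0,25],[0,0,0,0,0,0,25],[0,0,0,0,0,0,25],[0,0,0,0,0,0,25]]

```text
time_s: 23.75
eef_pos: [0.5647, 0.1535, 0.037]
eef_rot: [-0.0, 0.996, 0.087, -0.0]
wrist_force: [-14.8, -4.2, 6.8]
opening: 0.412
grasp_force: 60.9
```

```bash
python3 bar.py w12 | sed -n '1p;4,6p'; python3 st.py
```

```text
t 23.8 pos [0.5647 0.1535 0.037 ] yaw 9.97 z [-0.001  0.    -1.   ] F [-14.4  -4.4   7.4] q6 1.46
262 green (np.int64(121), np.int64(143)) red [ 94  95  96  97  98  99 100 101 102 103 104 105 106 107 108 109 110 111
 112 113 114 115 116 117 118 119 130 131 132 133 134 135]
300 green (np.int64(121), np.int64(143)) red [ 94  95  96  97  98  99 100 101 102 103 104 105 106 107 108 109 110 111
t 23.8 pos [0.5647 0.1535 0.037 ] yaw 9.97 r 0.004765223969941872 ang 38.555586858132294 F [-14.4  -4.4   7.4] Ftool [-14.9   1.9  -7.4] T [-0.73  2.17 -0.14] q6 1.46 0.4121063321310609 60.93170464038849
```

Call:
jog_arm:
  series:
    - [[0,0,0,0,0,0,25],[0,0,0,0,0,0,25],[0,0,0,0,0,0,25],[0,0,0,0,0,0,25],[0,0,0,0,0,0,25],[0,0,0,0,0,0,25],[0,0,0,0,0,0,25],[0,0,0,0,0,0,25],[0,0,0,0,0,0,25],[0,0,0,0,0,0,25]]

```text
time_s: 24.8
eef_pos: [0.5647, 0.1535, 0.037]
eef_rot: [-0.0, 0.996, 0.087, -0.0]
wrist_force: [-14.3, -4.9, 7.1]
opening: 0.414
grasp_force: 60.9
```

Call:
jog_arm:
  series:
    - [[0,0,0,0,0,0,25],[0,0,0,0,0,0,25],[0,0,0,0,0,0,25],[0,0,0,0,0,0,25],[0,0,0,0,0,0,25],[0,0,0,0,0,0,25],[0,0,0,0,0,0,25],[0,0,0,0,0,0,25],[0,0,0,0,0,0,25],[0,0,0,0,0,0,25]]

```text
time_s: 25.8
eef_pos: [0.5647, 0.1535, 0.037]
eef_rot: [-0.0, 0.996, 0.087, -0.0]
wrist_force: [-13.6, -4.6, 7.1]
opening: 0.413
grasp_force: 60.9
```

Call:
jog_arm:
  series:
    - [[0,0,0,0,0,0,25],[0,0,0,0,0,0,25],[0,0,0,0,0,0,25],[0,0,0,0,0,0,25],[0,0,0,0,0,0,25],[0,0,0,0,0,0,25],[0,0,0,0,0,0,25],[0,0,0,0,0,0,25],[0,0,0,0,0,0,25],[0,0,0,0,0,0,25]]

```text
time_s: 26.8
eef_pos: [0.5647, 0.1535, 0.037]
eef_rot: [-0.0, 0.996, 0.087, -0.0]
wrist_force: [-14.0, -4.1, 7.5]
opening: 0.411
grasp_force: 60.9
```

Call:
jog_arm:
  series:
    - [[0,0,0,0,0,0,25],[0,0,0,0,0,0,25],[0,0,0,0,0,0,25],[0,0,0,0,0,0,25],[0,0,0,0,0,0,25],[0,0,0,0,0,0,25],[0,0,0,0,0,0,25],[0,0,0,0,0,0,25],[0,0,0,0,0,0,25],[0,0,0,0,0,0,25]]

```text
time_s: 27.8
eef_pos: [0.5647, 0.1535, 0.037]
eef_rot: [-0.0, 0.996, 0.087, -0.0]
wrist_force: [-14.6, -5.6, 7.1]
opening: 0.414
grasp_force: 60.9
```

```bash
python3 bar.py w13 | sed -n '1p;4,5p;$p'; python3 st.py; python3 - <<'E'
from al import *
for n in("w9","w12","w13"):
    c,f,h,red,T,y=run(n); m=red.copy(); m[:,:80]=0;m[:,195:]=0;m[:60]=0;m[160:]=0
    print(n,[(b[0],b[1]) for b in blobs(m,50)])
E
```

```text
t 27.85 pos [0.5647 0.1535 0.037 ] yaw 9.98 z [-0.001  0.    -1.   ] F [-14.2  -4.6   7.9] q6 1.46
262 green (np.int64(121), np.int64(143)) red [ 94  95  96  97  98  99 100 101 102 103 104 105 106 107 108 109 110 111
 112 113 114 115 116 117 118 119 130 131 132 133 134 135]
red line mid col at rows [(150, np.float64(280.5)), (180, np.float64(280.5)), (205, np.float64(281.0)), (215, np.float64(280.5))]
t 27.85 pos [0.5647 0.1535 0.037 ] yaw 9.98 r 0.004740812214528169 ang 38.82429545641829 F [-14.2  -4.6   7.9] Ftool [-14.8   2.1  -7.9] T [-0.77  2.09 -0.13] q6 1.46 0.41249923728091925 60.93222141265869
w9 [([145.6, 112.9], 1305), ([107.0, 114.4], 577)]
w12 [([146.9, 119.4], 1277), ([108.9, 121.2], 562)]
w13 [([146.9, 119.4], 1275), ([109.0, 121.1], 564)]
```

Steady: pointer mid-green, lug unmoved relative to the pin.

```bash
python3 -c "
from bench import ctrl
print(ctrl.hand_in())"
```

```text
the job is handed in; nothing more can be done
None
```

The job is handed in at about 28 s: the table is home with its red lug at the pin, and the black housing is centred and still held against the sprung stop, pointer mid-green (about 12 mm, 10 N); it held steady for 4 s, no loose item was touched, and I viewed 11 pictures, one over the limit of 10.

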